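Draw the serving tongs out of their half-covered case

ROBOT

A 6-joint arm with a two-finger parallel gripper is mounted at the origin on the work surface. World frame = base frame: x ahead of the robot, y to its left, z up, the work surface at z = 0. Lengths are in m, angles in rad, forces in N, time in s.
With the tool pointing down it reaches from about 0.375 to 0.9 m from the base axis. Payload 3.1 kg.
Tool frame: the origin (TCP) lies midway between the tips of the shut fingers; the grasp point (between the pads) lies 19 mm behind it; x points along the fingers, y is the direction in which the jaws open and shut, and the axes are right-handed (so a half turn about x gives the same grasp; the last joint's range is limited). The gripper opens to 87 mm and grips with 3 to 60 N. Pads are 19 mm wide; open, the fingers measure 117 mm over their backs; the gripper's body (75 mm by 190 mm) begins 51 mm behind the grasp point.
Start: joints at [-1.323, 0.527, 1.433, -0, 1.181, -0.178], TCP at [0.258, -0.569, 0.223] pointing down, gripper open.
Joint ranges: [-3.08, 3.08], [-0.75, 2.2], [0.22, 2.44], [-1.43, 4.57], [0, 2.65], [-2.85, 2.85]. Speed limits (rad/s): [2.79, 2.79, 3.14, 3.14, 3.14, 3.14].

INTERFACE

Orientations are given as a unit quaternion [x, y, z, w].
In Python, from rig import get_obs, imaging, robot gives the robot as it stands.
- The arm moves only by the shell command python3 -m inch 'ROWS' [FORCE]. ROWS is JSON, a list of rows, each a list of 3 entries, a list of its own where there are three numbers: the finger opening in mm, from 0 to 87, then the shift along the tool's x, y, z in mm, then the turn, a rotation vector about the tool's x, y, z in degrees. In form: [[grip, [dx, dy, dz], [wx, wy, wz]], ...]. A call has 1 to 12 rows; each row shifts and turns the pose as measured when the row begins, along the tool's axes as they then stand; what a row does not reach is not made up. A row lasts 1/8 s, in which the tool goes at most 62.5 mm and 10.7 degrees, less where a joint would pass 70% of its speed; a pose out of reach is approached as far as the arm can. A call with a gripper value outside its range is refused whole. The fingers move at their own pace and stop on an object; FORCE is the grip in N (left out, the last holds). Time passes only in rows, so rows that do not move let the fingers close. It gives the time, the measured TCP pose, the force and the opening at its end, in the units of the state.
- get_obs(): the state, without advancing time (a new reading comes with each control period).
- imaging.camera(name): name is "side" or "top" or "wrist"; returns the picture (480x640x3 uint8, red, green, blue); there is no depth.
- imaging.camera_params(name): a dict with "camera_matrix" (3x3 intrinsics, pixels), "k1" (the pictures are not rectified: a ray, as slopes to the right and down, at radius r is drawn at 1 + k1 r^2 times it, then the intrinsics apply), "xyz" and "rotation" of the camera in the world. Camera axes: x right, y down, z forward; pixel columns grow to the right and rows downward; lengths in m; the calibration is good to about 2 mm. A picture is of the moment at which its call begins: read the wrist's pose just before it. camera_params takes no time and is no camera call; for the wrist camera it gives the pose at the moment of the call.
- robot.hand_in(): hands the job in, once; it reports no verdict.
Trained networks look in the newest picture that a camera, given by its name, has taken for a name from the list of things; names that differ only in an ending like _2 or _b are one class to them, and where a whole thing is asked for, a point or a joint stands for the part that bears it (a point fixed in the world has none). Each returns a list of dicts, best first, with "confidence" (0 to 1); they miss things now and then, are a little off and sometimes report something else, mostly with a low value. They report only what shows in the picture. A call takes as long as a camera call. They do not tell look-alikes from the thing itself.
- imaging.cut_out(camera, target): "pixels" (480x640 bool, what is visible of it) and "box" ([centre column, centre row, width, height] in pixels, round what is visible of it).
- imaging.tip_of(camera, target): "pixel" ([column, row] in pixels: a listed point, or the origin of a listed thing).
The state is a dict: "time": time; "q": joint angles; "joint_velocities": joint speeds; "joint_torque": joint torques, N m; "position": TCP position; "tool_rot": TCP orientation; "ft_force": force on the tool from outside, world axes, zero at the start; "moment": the same for the moment, N m; "grip_width": finger opening in m.
Only numpy, scipy, OpenCV 4.12 (cv2) and the standard library are available. Lean on these libraries where they do the work, as an engineer would, in place of code of your own. Each camera call takes 0.05 s, during which the arm holds its last target. There are 200 camera calls.

TASK

The long steel tongs lie in the wooden case on the tea table; one half of the case's top is closed by a fixed panel and the other half has a window shorter than the tongs, at the left or the right end: see which. Take the tongs by the part that shows, tilt them and draw them out slantwise through the window, and finish holding them still in the gripper, all of them at least 5 cm above the top of the case and touching nothing else. Leave the cups, saucers, bowl, spoon and candy dish where they stand.

Things in the scene. Friction and masses are not known exactly. Their poses are not given: they have to be found in the camera images.
- case: Fixed wooden case standing on the table, 154 (x) by 250 (y, its length) by 58 mm high, plus the 6 mm top made of cover and frame, so its top face is 64 mm above the table. Origin: centre of its underside, z up. Inside it is 140 (x) by 236 (y) mm; the floor is 8 mm above the origin, the underside of the top 50 mm above that floor; walls 7 mm. It cannot be moved.
- cover: Fixed solid wooden panel, 154 (x) by 125 (y) by 6 mm, closing one half of the case's top, either the half at +y or the one at -y of the case. Origin: centre of its underside, 62.5 mm from the case's centre; axes as the case's.
- frame: Fixed wooden window frame, 154 (x) by 125 (y) by 6 mm, on the other half of the case's top. Its opening is 140 (x) by 109 mm (y), centred in it; bars 8 mm wide at its two y ends, 7 mm at its x sides. Origin: centre of its underside; axes as the case's.
- tongs: Loose steel serving tongs locked shut, one rigid straight bar: 210 mm long along its y axis, 20 mm wide (x), 14 mm high (z), about 120 g, balanced at the middle. Origin: its centre. They lie flat on the inner floor of the case, roughly along it, some 100 mm of them showing in the window. They can be gripped across their 20 mm width anywhere along their length.
- end_a (a point): Centre of the tongs' round hinge end, 105 mm from their centre on the -y side.
- end_b (a point): Centre of the tongs' square tip end, 105 mm from their centre on the +y side.
- saucer_a: Bystander: white saucer, 120 mm across, 12 mm high, beyond the case. Origin: centre of its underside.
- cup_a: Bystander: white cup, 76 mm across, 60 mm high, on saucer_a. Origin: centre of its underside.
- saucer_b: Bystander: white saucer like the other, to the left of the case.
- cup_b: Bystander: white cup like the other, on saucer_b.
- sugar_bowl: Bystander: small bowl, 90 mm across, 50 mm high, in front of the case (robot side). Origin: centre of its underside.
- teaspoon: Bystander: teaspoon 130 mm long lying beyond the case.
- candy_dish: Bystander: glass candy dish with a latched lid, 140 mm across, 95 mm high, right of the case. Origin: centre of its underside.
Not all that is in view belongs to the job. There is more than one size of the tongs; the job needs the largest.

How it is judged:
By the outcome, as a careful person would: the job done as asked, in the order asked, and still so for the second after the job is handed in, while the arm keeps its last pose, push and grip.
It also fails if it takes over 38 s, if anything falls off the work surface, if the arm or the gripper's body presses on something with over 40 N, if the wrist force passes 120 N, or if a joint passes its speed limit or range.

## Working session

There is one attempt and no reset: what is moved stays moved. The work goes in short steps, Python scripts to look and compute and a shell command to move; the robot and the scene stay as the last step left them, time stands still between calls to the robot, and variables do not carry over. Pictures are saved under pics/ and viewed, about 8 in all and at most 12, crops included, and the job is handed in when it is done.

```bash
mkdir -p pics; ls; cat > h.py <<'E'
import numpy as np, cv2
from rig import get_obs, imaging, robot
from scipy.spatial.transform import Rotation as R
def par(c):
    p=imaging.camera_params(c); Rm=np.array(p["rotation"],float)
    if Rm.shape!=(3,3): Rm=R.from_quat(Rm.ravel()).as_matrix()
    return np.array(p["camera_matrix"]),p["k1"],np.array(p["xyz"]),Rm
def ray(c,px,P=None):
    K,k1,t,Rm=P or par(c)
    s=cv2.undistortPoints(np.array([[px]],float),K,np.array([k1,0,0,0.]))[0,0]
    return t,Rm@np.array([s[0],s[1],1])
def at(c,px,z,P=None):
    t,d=ray(c,px,P); return t+d*(z-t[2])/d[2]
def proj(c,X,P=None):
    K,k1,t,Rm=P or par(c); v=Rm.T@(np.array(X)-t); s=v[:2]/v[2]; s=s*(1+k1*(s@s)); return K[:2,:2]@s+K[:2,2]
def save(c,n):
    im=np.array(imaging.camera(c)); cv2.imwrite("pics/"+n,im[:,:,::-1]); return im
E
python3 - <<'E'
from h import *
o=get_obs(); print(o)
for c in("top","side","wrist"): print(c,[np.round(x,3).tolist() for x in par(c)])
a=save("top","t0.png"); 
for n in("tongs","end_a","end_b","case","cover","frame"):
    for d in imaging.tip_of("top",n)[:4]:
        print(n,round(d["confidence"],2),np.round(d["pixel"]), np.round(at("top",d["pixel"],.015 if n in("tongs","end_a","end_b") else .06),3))
E
```

```text
pics
{'time': 0.0, 'q': array([-1.32346788e+00,  5.28464104e-01,  1.43390447e+00, -3.26441377e-05,
        1.18137903e+00, -1.78492892e-01]), 'joint_velocities': array([-3.10475834e-05, -3.24054350e-04, -2.94442803e-04,  1.81088464e-03,
       -5.14428422e-04, -2.46101462e-03]), 'joint_torque': array([ 4.93865718e-04, -4.40040386e+01, -1.76590168e+01,  6.33427408e-02,
        5.81970939e-02, -1.71301176e-04]), 'position': array([ 0.25800847, -0.56845667,  0.22157221]), 'tool_rot': array([-0.69110211, -0.150181  ,  0.69117587, -0.14865886]), 'ft_force': array([ 0.10348759, -0.27552247, -1.08476224]), 'moment': array([-0.04847865, -0.0517605 ,  0.05313669]), 'grip_width': 0.08682401323172444}
top [[[527.069, 0.0, 315.899], [0.0, 527.069, 244.543], [0.0, 0.0, 1.0]], -0.079, [0.333, -0.039, 1.2], [[-0.002, -0.981, 0.193], [-1.0, 0.006, 0.019], [-0.02, -0.193, -0.981]]]
side [[[469.033, 0.0, 314.918], [0.0, 469.033, 242.997], [0.0, 0.0, 1.0]], -0.043, [-0.084, 0.68, 0.892], [[-0.741, -0.428, 0.517], [-0.671, 0.494, -0.553], [-0.019, -0.757, -0.653]]]
wrist [[[395.438, 0.0, 320.846], [0.0, 395.438, 236.332], [0.0, 0.0, 1.0]], -0.029, [0.331, -0.536, 0.383], [[0.414, -0.872, -0.262], [-0.91, -0.397, -0.117], [-0.002, 0.287, -0.958]]]
tongs 0.68 [336. 234.] [ 0.592 -0.063  0.015]
tongs 0.64 [281. 335.] [0.362 0.061 0.015]
tongs 0.6 [461. 226.] [ 0.609 -0.351  0.015]
tongs 0.59 [350. 156.] [ 0.779 -0.097  0.015]
end_a 0.88 [305. 364.] [0.299 0.01  0.015]
end_a 0.72 [492. 233.] [ 0.592 -0.424  0.015]
end_a 0.68 [432. 219.] [ 0.625 -0.284  0.015]
end_a 0.61 [256. 311.] [0.414 0.12  0.015]
end_b 0.88 [305. 364.] [0.299 0.01  0.015]
end_b 0.72 [492. 233.] [ 0.592 -0.424  0.015]
end_b 0.68 [432. 219.] [ 0.625 -0.284  0.015]
end_b 0.61 [256. 311.] [0.414 0.12  0.015]
case 0.56 [334. 237.] [ 0.575 -0.057  0.06 ]
cover 0.83 [306. 238.] [0.572 0.006 0.06 ]
```

View pics/t0.png

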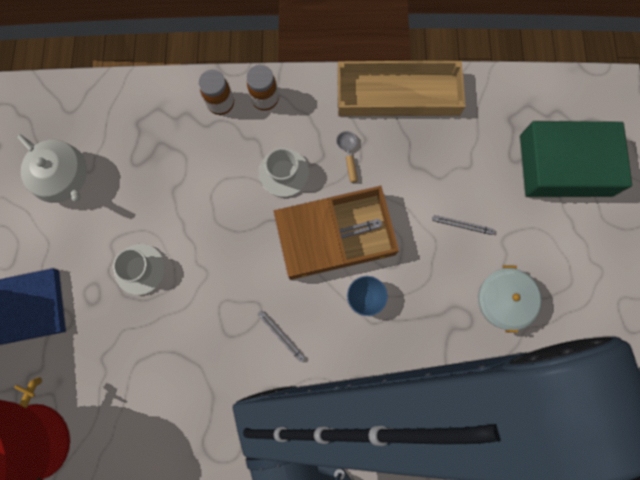

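The picture shows the wooden case at (335,232) with the cover on its left half and the window at its right (-y) end; a bar shows in the window at (362,228). 

Possible tongs are the bar in the case (362,228), a loose one at (282,335) and a loose one at (464,225). The task says the tongs lie in the case, so I choose that one and check it in a crop.

```bash
python3 - <<'E'
from h import *
im=cv2.imread("pics/t0.png"); c=im[175:290,265:410]
cv2.imwrite("pics/c0.png",cv2.resize(c,None,fx=5,fy=5,interpolation=cv2.INTER_CUBIC))
f=lambda p,z: np.round(at("top",p,z),3)
for a,b in(((433,217),(494,233)),((261,314),(304,359))): print(np.linalg.norm(f(a,.007)-f(b,.007)))
E
```

```text
0.14629422408283932
0.1400142849854971
```

View pics/c0.png

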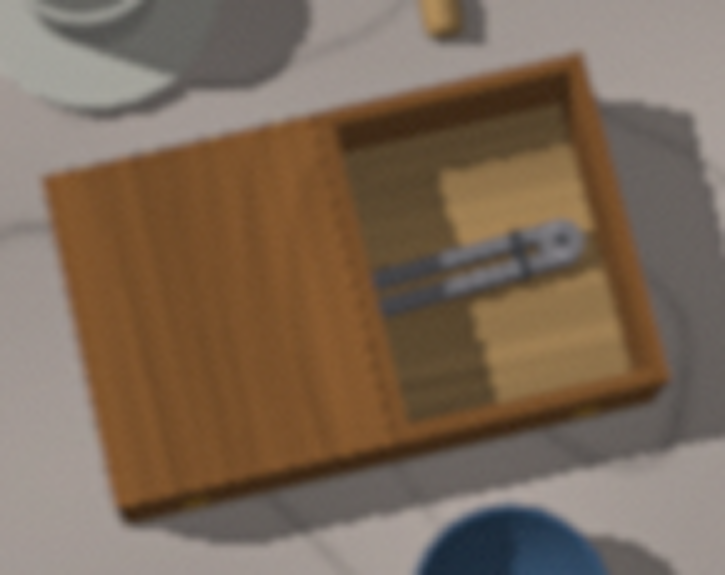

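The crop shows the round hinge end at about (382,223), with the two legs running under the cover at (341,234). The loose bars measure only 140 to 146 mm, so the one in the case is the large one.

```bash
python3 - <<'E'
from h import *
P=par("top"); f=lambda x,y,z: at("top",(265+x/5,175+y/5),z,P)
C=[f(45,178,.064),f(580,57,.064),f(665,375,.064),f(122,508,.064)]
print(np.round(C,4)); print([round(np.linalg.norm(C[i]-C[(i+1)%4]),4) for i in range(4)])
c=np.mean(C,0); u=(C[0]+C[3]-C[1]-C[2]); u/=np.linalg.norm(u); print("case",c,"y axis",u,"yaw",np.degrees(np.arctan2(-u[0],u[1])))
a=f(585,238,.020); b=f(378,293,.022); print("hinge",a,"b",b, np.linalg.norm(a-b)); v=(b-a)/np.linalg.norm(b-a); print("yaw",np.degrees(np.arctan2(-v[0],v[1])))
print("hinge in case y", (a-c)@u)
T=R.from_quat(get_obs()["tool_rot"]).as_matrix(); print(T)
E
```

```text
[[ 0.6346  0.0765  0.064 ]
 [ 0.6889 -0.1633  0.064 ]
 [ 0.5435 -0.1967  0.064 ]
 [ 0.4861  0.041   0.064 ]]
[np.float64(0.2459), np.float64(0.1492), np.float64(0.2445), np.float64(0.1527)]
case [ 0.58827001 -0.06062425  0.064     ] y axis [-0.22799933  0.97366129  0.        ] yaw 13.179312603937788
hinge [ 0.61592157 -0.16804422  0.02      ] b [ 0.59020678 -0.07253577  0.022     ] 0.09892984045547741
yaw 15.069038041997139
hinge in case y -0.11089519797533495
[[-1.02621318e-04  4.13058285e-01 -9.10704586e-01]
 [ 4.87662754e-04 -9.10704462e-01 -4.13058283e-01]
 [-9.99999876e-01 -4.86505292e-04 -1.07975449e-04]]
```

```bash
cat >> h.py <<'E'
def goalR(yaw,tilt=0):
    """tool x down, y across tongs, z to hinge end; tilt lifts hinge end (deg)"""
    a=np.radians(yaw); y=np.array([np.cos(a),np.sin(a),0]); x=np.array([0,0,-1.]); 
    return np.c_[x,y,np.cross(x,y)]@R.from_rotvec([0,-np.radians(tilt),0]).as_matrix()
def plan(p,Rg,n):
    o=get_obs(); p0=o["position"]; R0=R.from_quat(o["tool_rot"]); w=(R0.inv()*R.from_matrix(Rg)).as_rotvec()
    print("left",np.round((p-p0)*1e3,1),"deg",np.round(np.degrees(w),1))
    for i in range(n):
        Ri=R0*R.from_rotvec(w*i/n); print(np.round(Ri.inv().apply(p-p0)*1e3/n,1).tolist(),np.round(np.degrees(w)/n,1).tolist())
E
python3 -c "
from h import *
plan(np.array([.603,-.119,.2]),goalR(15),11)"
```

```text
left [344.8 450.  -22.3] deg [-80.6  -0.    0. ]
[2.0, -24.3, -45.4] [-7.3, -0.0, 0.0]
[2.0, -18.3, -48.2] [-7.3, -0.0, 0.0]
[2.0, -12.0, -50.1] [-7.3, -0.0, 0.0]
[2.0, -5.5, -51.2] [-7.3, -0.0, 0.0]
[2.0, 1.1, -51.5] [-7.3, -0.0, 0.0]
[2.0, 7.6, -51.0] [-7.3, -0.0, 0.0]
[2.0, 14.1, -49.6] [-7.3, -0.0, 0.0]
[2.0, 20.3, -47.4] [-7.3, -0.0, 0.0]
[2.0, 26.1, -44.4] [-7.3, -0.0, 0.0]
[2.0, 31.6, -40.7] [-7.3, -0.0, 0.0]
[2.0, 36.5, -36.4] [-7.3, -0.0, 0.0]
```

```bash
python3 -m inch '[[45,[2,-24,-45],[-7.3,0,0]],[45,[2,-18,-48],[-7.3,0,0]],[45,[2,-12,-50],[-7.3,0,0]],[45,[2,-5,-51],[-7.3,0,0]],[45,[2,1,-51],[-7.3,0,0]],[45,[2,8,-51],[-7.3,0,0]],[45,[2,14,-50],[-7.3,0,0]],[45,[2,20,-47],[-7.3,0,0]],[45,[2,26,-44],[-7.3,0,0]],[45,[2,32,-41],[-7.3,0,0]],[45,[2,36,-36],[-7.3,0,0]],[45,[0,0,0],[0,0,0]]]'
python3 -c "
from h import *
plan(np.array([.603,-.119,.2]),goalR(15),2)"
```

```text
time: 1.85
position: [0.6068, -0.1055, 0.1997]
tool_rot: [0.419, 0.566, -0.42, 0.572]
ft_force: [-0.4, 0.4, 0.3]
grip_width: 0.045
left [ -3.8 -13.5   0.3] deg [ 2.2  0.4 -0.2]
[-0.1, -3.8, 5.9] [1.1, 0.2, -0.1]
[-0.1, -3.7, 6.0] [1.1, 0.2, -0.1]
```

```bash
python3 -m inch '[[45,[0,-4,6],[1,0,0]],[45,[0,-4,6],[1,0,0]],[45,[0,0,0],[0,0,0]]]'
python3 - <<'E'
from h import *
P=par("wrist"); o=get_obs(); im=save("wrist","w0.png"); np.savez("w0.npz",K=P[0],k=P[1],t=P[2],R=P[3])
for n in("tongs","end_a","case","cover","frame"):
    for d in imaging.tip_of("wrist",n)[:2]: print(n,round(d["confidence"],2),np.round(d["pixel"]), np.round(at("wrist",d["pixel"],.015,P),3))
print(o["position"])
E
```

```text
time: 2.22
position: [0.6006, -0.1227, 0.1997]
tool_rot: [0.43, 0.557, -0.432, 0.563]
ft_force: [-0.7, -0.7, 0.0]
grip_width: 0.0452
tongs 0.88 [322. 144.] [ 0.588 -0.068  0.015]
tongs 0.79 [276. 412.] [ 0.612 -0.35   0.015]
end_a 0.89 [306. 363.] [ 0.629 -0.282  0.015]
end_a 0.68 [329. 257.] [ 0.621 -0.165  0.015]
cover 0.86 [333.  46.] [0.577 0.009 0.015]
[ 0.60062896 -0.12274028  0.19972994]
```

View pics/w0.png

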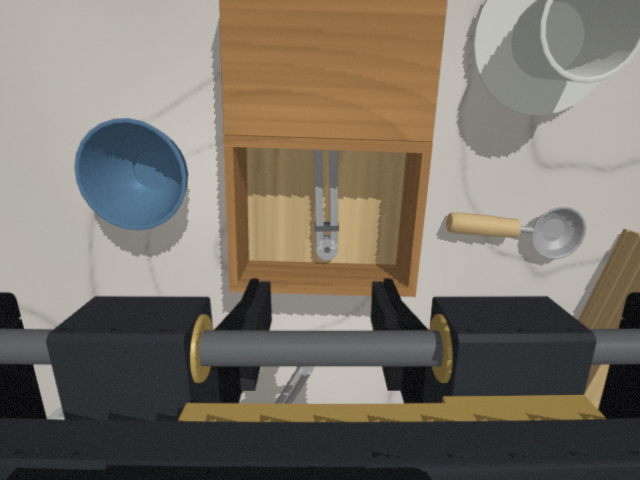

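The close view shows the tongs' hinge end at (328,260) and its legs going under the cover edge at (326,150). The case's near-end corners are at (229,293) and (415,297).

```bash
python3 - <<'E'
from h import *
z=np.load("w0.npz"); P=(z["K"],float(z["k"]),z["t"],z["R"]); f=lambda x,y,h: at("wrist",(x,y),h,P)
a=f(328,261,.017); b=f(326,150,.022); print("hinge",a,"b",b); v=(b-a)[:2]; print("yaw",np.degrees(np.arctan2(-v[0],v[1])))
L,Rr=f(229,293,.064),f(415,297,.064); l2,r2=f(224,137,.064),f(434,142,.064); print(L,Rr,l2,r2,np.linalg.norm(L-Rr),np.linalg.norm(l2-r2))
u=(l2+r2-L-Rr)/2; print("len",np.linalg.norm(u)); u/=np.linalg.norm(u); m=(L+Rr)/2
x=(Rr-L); print("yaw end edge",np.degrees(np.arctan2(x[1],x[0])))
print("hinge from end edge along",(a-m)@u, "yaw case",np.degrees(np.arctan2(-u[0],u[1])),"case centre",m+.125*u)
plan(np.array([*(a[:2]+.050*v/np.linalg.norm(v)),.08]),goalR(np.degrees(np.arctan2(-v[0],v[1]))),2)
E
```

```text
hinge [ 0.62084709 -0.16909898  0.017     ] b [ 0.5926471  -0.07163636  0.022     ]
yaw 16.137352200376625
[ 0.5439327  -0.20012181  0.064     ] [ 0.69316267 -0.1645146   0.064     ] [ 0.5166488 -0.0783183  0.064    ] [ 0.6662852  -0.04236487  0.064     ] 0.1534192174404777 0.1538950926586112
len 0.1249466247928585
yaw end edge 13.420203156300282
hinge from end edge along 0.01240663016760996 yaw case 12.517513961124694 case centre [ 0.59145543 -0.06028948  0.064     ]
left [ 5.600e+00 -1.000e-01 -1.197e+02] deg [-1.2  0.5 -0.2]
[59.8, 2.5, 0.3] [-0.6, 0.2, -0.1]
[59.8, 2.6, 0.6] [-0.6, 0.2, -0.1]
```

```bash
python3 -m inch '[[45,[40,3,0],[-0.6,0.3,0]],[45,[40,2,0],[-0.6,0.2,0]],[45,[35,0,0],[0,0,0]],[45,[30,0,0],[0,0,0]],[45,[25,0,0],[0,0,0]],[45,[0,0,0],[0,0,0]]]' 60
python3 -c "
from h import *
plan(np.array([.607,-.121,.0115]),goalR(16),2)"
```

```text
time: 3.28
position: [0.6102, -0.1201, 0.0267]
tool_rot: [0.426, 0.563, -0.423, 0.568]
ft_force: [-0.0, 0.1, 0.5]
grip_width: 0.0449
left [ -3.2  -0.9 -15.2] deg [ 0.3  0.1 -0.4]
[7.6, -1.7, -0.0] [0.1, 0.1, -0.2]
[7.6, -1.7, -0.0] [0.1, 0.1, -0.2]
```

```bash
python3 -m inch '[[45,[9,-2,0],[0,0,0]],[45,[6,-1,0],[0,0,0]],[45,[0,0,0],[0,0,0]],[10,[0,0,0],[0,0,0]],[10,[0,0,0],[0,0,0]],[10,[0,0,0],[0,0,0]],[10,[0,0,0],[0,0,0]],[10,[0,0,0],[0,0,0]]]' 60
```

```text
time: 4.28
position: [0.6101, -0.1218, 0.0149]
tool_rot: [0.426, 0.561, -0.422, 0.571]
ft_force: [0.5, -0.3, -0.7]
grip_width: 0.019
```

Gripped at about 20 mm, but only 7 mm deep, so I'll reopen and go 4 mm lower.

```bash
python3 -m inch '[[35,[0,0,0],[0,0,0]],[35,[0,0,0],[0,0,0]],[35,[4,0,0],[0,0,0]],[35,[0,0,0],[0,0,0]]]' 60
```

```text
time: 4.78
position: [0.6102, -0.1219, 0.0106]
tool_rot: [0.426, 0.561, -0.422, 0.571]
ft_force: [-0.3, -0.2, -0.1]
grip_width: 0.0346
```

```bash
python3 -m inch '[[10,[0,0,0],[0,0,0]],[10,[0,0,0],[0,0,0]],[10,[0,0,0],[0,0,0]],[10,[0,0,0],[0,0,0]],[10,[0,0,0],[0,0,0]],[10,[-6,0,-0.5],[0,-2,0]],[10,[-6,0,-0.3],[0,-2,0]],[10,[-6,0,0],[0,-2,0]],[10,[-6,0,0],[0,-2,0]],[10,[0,0,0],[0,0,0]]]' 60
python3 - <<'E'
from h import *
o=get_obs(); T=R.from_quat(o["tool_rot"]).as_matrix(); print("tilt",np.degrees(np.arcsin(T[2,2])),T[:,2]); print(o["ft_force"],o["moment"])
d=(o["position"]-np.array([.6102,-.1219,.0106]))*1e3; hd=np.array([.276,-.961,0]);print("h,up",d@hd,d[2])
E
```

```text
time: 6.02
position: [0.6088, -0.1198, 0.0345]
tool_rot: [0.395, 0.519, -0.452, 0.609]
ft_force: [0.5, -0.4, -1.6]
grip_width: 0.0192
tilt 8.580855695242946 [ 0.27485839 -0.94983722  0.14920496]
[ 0.48022559 -0.3725335  -1.5521037 ] [ 0.04641649 -0.10291474  0.00076039]
h,up -2.3922270068505647 23.94337256871201
```

```bash
cat > s.py <<'E'
from h import *
o=get_obs(); T=R.from_quat(o["tool_rot"]).as_matrix(); th=np.arcsin(T[2,2]); print("tilt",np.degrees(th),"F",np.round(o["ft_force"],1),"M",np.round(o["moment"],2))
d=(o["position"]-np.array([.6102,-.1219,.0106]))*1e3; hd=np.array([.276,-.961,0]); print("h,up",d@hd,d[2])
# predicted bar bottom line in case frame (y,z), bar rigid in tool, tip 162 mm back, bottom 2.6 mm below TCP
y0=-.1126+.048-d@hd/1e3; zt=o["position"][2]; c,s=np.cos(th),np.sin(th)
yb=y0-.0026*s;zb=zt-.0026*c; f=lambda y: zb-(y-yb)*s/c
print("tip y,z",yb+.162*c,zb-.162*s,"m1 cover",.058-f(-.008)-.014/c,"m2 bar",f(-.117)-.064,"hinge y",yb-.048*c)
E
python3 -m inch '[[10,[-5.9,0,0.9],[0,-1.85,0]],[10,[-5.9,0,0.9],[0,-1.85,0]],[10,[-5.8,0,1],[0,-1.85,0]],[10,[-5.8,0,1],[0,-1.85,0]],[10,[0,0,0],[0,0,0]]]'
python3 s.py; python3 - <<'E'
from h import *
save("side","s1.png")
im=cv2.imread("pics/s1.png"); P=par("side"); u,v=proj("side",[.6,-.1,.06],P).astype(int); print(u,v)
c=im[max(v-100,0):v+100,max(u-133,0):u+133]; cv2.imwrite("pics/s1c.png",cv2.resize(c,None,fx=3,fy=3,interpolation=cv2.INTER_CUBIC))
E
```

```text
time: 6.65
position: [0.6078, -0.1203, 0.0571]
tool_rot: [0.365, 0.478, -0.477, 0.64]
ft_force: [0.9, -0.6, -1.2]
grip_width: 0.0195
tilt 15.982056158373801 F [ 0.9 -0.6 -1.2] M [ 0.21 -0.01 -0.03]
h,up -2.155069134762546 46.544376264866145
tip y,z 0.09257756633807981 0.010040391711035802 m1 cover 0.004590655856505742 m2 bar 0.006064766148695083 hinge y -0.10930550792046527
326 226
```

View pics/s1c.png

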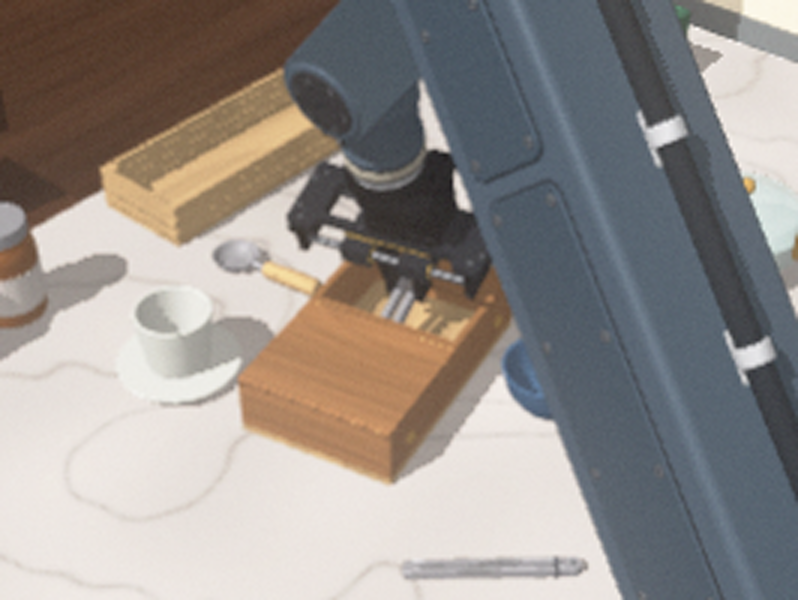

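The side view shows the tongs gripped and tilted in the window (crop (400,300)), clear of the cover. Now I'll slide them out along their axis.

```bash
python3 -m inch '[[10,[0,0,10],[0,0,0]],[10,[0,0,12],[0,0,0]],[10,[0,0,12],[0,0,0]],[10,[0,0,12],[0,0,0]],[10,[0,0,0],[0,0,0]]]'
python3 s.py
```

```text
time: 7.32
position: [0.6215, -0.1687, 0.0702]
tool_rot: [0.366, 0.478, -0.478, 0.64]
ft_force: [-0.3, 0.1, -1.4]
grip_width: 0.0197
tilt 15.961016438774124 F [-0.3  0.1 -1.4] M [ 0.17 -0.06 -0.03]
h,up 48.0822810237879 59.58816986983244
tip y,z 0.04235750289345064 0.02314111467085126 m1 cover 0.005894821949246105 m2 bar 0.004718825632041207 hinge y -0.1595467902014197
```

```bash
python3 -m inch '[[10,[-1,0,13],[0,-1.5,0]],[10,[-1,0,13],[0,-1.5,0]],[10,[-1,0,13],[0,-1.5,0]],[10,[-1,0,13],[0,-1.5,0]],[10,[0,0,0],[0,0,0]]]'
python3 s.py
```

```text
time: 7.95
position: [0.6349, -0.2172, 0.0915]
tool_rot: [0.339, 0.442, -0.497, 0.665]
ft_force: [-0.0, 0.8, -0.8]
grip_width: 0.0192
tilt 22.34354561402986 F [-0.   0.8 -0.8] M [ 0.25 -0.01 -0.08]
h,up 98.39877075201825 80.92170955750584
tip y,z -0.014149973159552881 0.027531120755110217 m1 cover 0.01786020213603512 m2 bar 0.005804335162236593 hinge y -0.20838339556643862
```

```bash
python3 -m inch '[[10,[-3,0,9],[0,0,0]],[10,[-10,0,10],[0,0,0]],[10,[-18,0,8],[0,0,0]],[10,[-22,0,9],[0,0,0]],[10,[-22,0,9],[0,0,0]],[10,[-22,0,9],[0,0,0]],[10,[-15,0,6],[0,0,0]],[10,[0,0,0],[0,0,0]],[10,[0,0,0],[0,0,0]]]'
python3 s.py; python3 - <<'E'
from h import *
save("side","s2.png"); P=par("wrist"); save("wrist","w2.png"); save("top","t2.png")
a=cv2.imread("pics/s2.png");b=cv2.imread("pics/t2.png"); cv2.imwrite("pics/m2.png",np.hstack([cv2.resize(a[40:440,170:570],(400,400)),cv2.resize(b[40:440,160:560],(400,400))]))
E
```

```text
time: 9.07
position: [0.6375, -0.2301, 0.2295]
tool_rot: [0.339, 0.441, -0.496, 0.667]
ft_force: [1.0, 0.2, -2.2]
grip_width: 0.0191
tilt 22.418468484291218 F [ 1.   0.2 -2.2] M [ 0.21  0.04 -0.02]
h,up 111.54241882364539 218.8942299087105
tip y,z -0.027377425812146333 0.16530905362719955 m1 cover -0.11445952650860122 m2 bar 0.1382826138460521 hinge y -0.22150628792893468
```

View pics/m2.png

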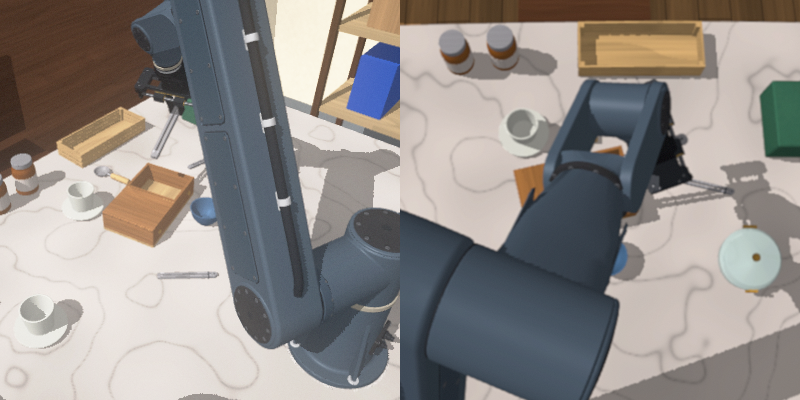

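View pics/w2.png

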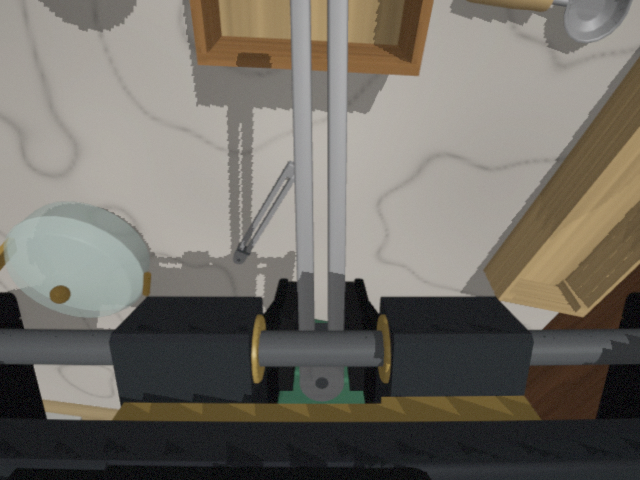

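The tongs are out of the case, held and not touching anything, with the case and bystanders undisturbed. I'll raise them a little more, let them settle, check the low tip in the side camera and hand in.

```bash
python3 -m inch '[[10,[-15,0,6],[0,0,0]],[10,[-15,0,6],[0,0,0]],[10,[-8,0,3],[0,0,0]],[10,[0,0,0],[0,0,0]],[10,[0,0,0],[0,0,0]],[10,[0,0,0],[0,0,0]],[10,[0,0,0],[0,0,0]],[10,[0,0,0],[0,0,0]]]'
python3 - <<'E'
from h import *
o=get_obs(); T=R.from_quat(o["tool_rot"]).as_matrix(); tip=o["position"]+T@[-.004,0,-.162]
im=save("side","s3.png"); u=proj("side",tip); print("tip",tip,"px",u,np.abs(o["joint_velocities"]).max())
x,y=u.astype(int); c=im[max(y-75,0):y+75,max(x-100,0):x+100,::-1].copy(); cv2.circle(c,(min(x,100),min(y,75)),3,(0,0,255),1)
cv2.imwrite("pics/s3c.png",cv2.resize(c,None,fx=4,fy=4))
E
```

```text
time: 10.22
position: [0.636, -0.2295, 0.2706]
tool_rot: [0.339, 0.442, -0.497, 0.665]
ft_force: [0.3, 0.0, -0.6]
grip_width: 0.0195
tip [ 0.59476144 -0.08377475  0.21288926] px [323.3171757  183.97205184] 0.0042420565064045625
```

View pics/s3c.png

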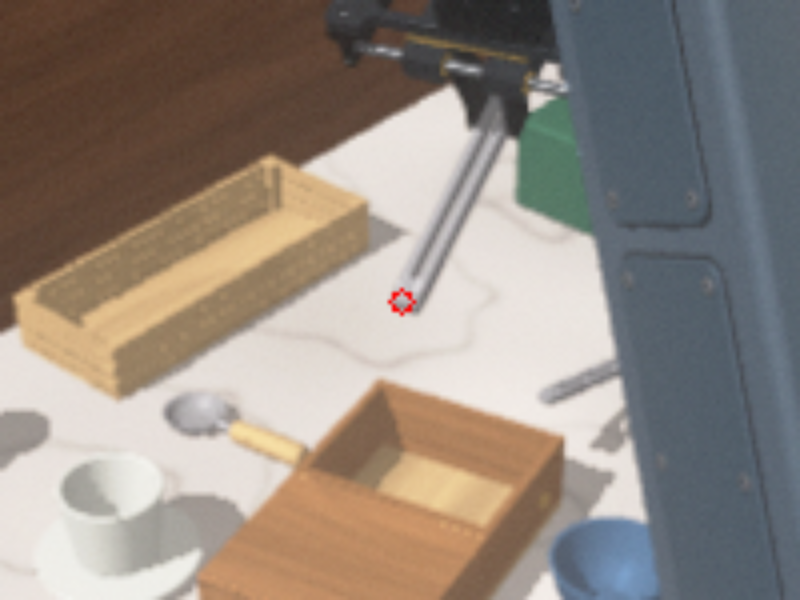

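The tip is where I predicted it (crop (402,300)), about 0.21 m above the table, and it is clear of the case and still.

```bash
python3 -c "
from h import *
print(robot.hand_in())"
```

```text
the job is handed in; nothing more can be done
None
```

The tongs are out of the case, held still in the gripper, and the job is handed in at about 10 s of the 38 s allowed. The window was at the right (-y) end. I gripped the tongs near the hinge end, tilted them 16° and then 22°, drew them out along their length through the window and lifted them.

- **Height:** the low tip is at about z = 0.21 m, which is about 14 cm above the case top. The last side picture shows the tip within a few millimetres of where I predicted it.
- **Hold:** the fingers stopped at 19.5 mm on the 20 mm tongs. Joint speeds were about 0, and the force readings at each stop stayed near the tongs' own weight, with no sign of contact.
- **First grip:** it was too shallow, so I reopened, went 4 mm lower and gripped again before lifting.
- **Bystanders:** in the pictures taken after the lift, everything in view looked to be where it stood. I judged this by eye and did not measure it.

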